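# Sort the colour station's things into their trays

## Task

Tidy the colour bench: stand both squat lidded pots in the nearly square steel tray, stand both slim nozzle bottles in the round steel dish, and lay the mixing knife flat in the long narrow steel tray. Everything must end wholly inside its own tray, resting on the tray's floor, with pots and bottles upright side by side. Leave the two small empty cups standing where they are.

Things in the scene. Friction and masses are not known exactly. Their poses are not given: they have to be found in the camera images.
- pot_a_mid (a point): A squat white screw pot with grey lid, standing upright: round, 50 mm across the lid (the lid is the top 14 mm, the body narrows to 42 mm at the foot), 44 mm high, 50 to 100 g. The point is its centre, 22 mm above its underside; z is up through the lid. The two pots are alike.
- pot_b_mid (a point): A squat white screw pot with grey lid, standing upright: round, 50 mm across the lid (the lid is the top 14 mm, the body narrows to 42 mm at the foot), 44 mm high, 50 to 100 g. The point is its centre, 22 mm above its underside; z is up through the lid. The two pots are alike.
- bottle_a_mid (a point): A slim white bottle with grey pointed nozzle, standing upright: straight round body 30 mm across and 54 mm high, nozzle above it, 75 mm high in all, 40 to 85 g. The point is on its axis half-way up, 37.5 mm above its underside; z is up through the nozzle. The two bottles are alike.
- bottle_b_mid (a point): A slim white bottle with grey pointed nozzle, standing upright: straight round body 30 mm across and 54 mm high, nozzle above it, 75 mm high in all, 40 to 85 g. The point is on its axis half-way up, 37.5 mm above its underside; z is up through the nozzle. The two bottles are alike.
- knife_handle (a point): Mixing knife lying flat: wooden handle 76 mm long, 24 mm wide, 22 mm high, and a flat steel blade 3 mm thick, 28 mm wide; 130 mm long in all, 50 to 100 g. The point is the handle's centre, 11 mm above its underside; x runs along the knife from blade to handle end (the handle ends 38 mm on in +x, the blade's tip is 92 mm away in -x); z is up.
- pot_tray: Nearly square open steel tray for the pots, 130 mm (x) by 150 mm (y), 22 mm high, walls and floor 5 mm thick: inside 120 by 140 mm. Fixed to the table. Origin: centre of its underside, z up.
- bottle_dish: Round open steel dish for the bottles, 142 mm across the rim, 25 mm high, floor 5 mm thick, wall 4 mm: flat inside about 124 mm across at the floor. Fixed to the table. Origin: centre of its underside, z up.
- knife_tray: Long narrow open steel tray for the knife, 90 mm (x) by 180 mm (y), 18 mm high, walls and floor 5 mm thick: inside 80 by 170 mm. Fixed to the table. Origin: centre of its underside, z up.
- cup_l_mid (a point): A small open empty white cup, 31 mm across the rim, 20 mm high, a loose bystander that stays where it is. The point is its centre, 10 mm above its underside.
- cup_r_mid (a point): A small open empty white cup, 31 mm across the rim, 20 mm high, a loose bystander that stays where it is. The point is its centre, 10 mm above its underside.
There are look-alikes about, which are no part of the job. Of the things shaped like the part that bears knife_handle, the wooden one is meant.

How it is judged:
By the outcome, as a careful person would: the job done as asked, in the order asked, and still so for the second after the job is handed in, with the robot touching nothing.
It also fails if it takes over 125 s, if anything falls off the work surface, if the arm or the gripper's body presses on something with over 40 N, if the wrist force passes 120 N, or if a joint passes its speed limit or range.

## Robot

A 6-joint arm with a two-finger parallel gripper is mounted at the origin on the work surface. World frame = base frame: x ahead of the robot, y to its left, z up, the work surface at z = 0. Lengths are in m, angles in rad, forces in N, time in s.
With the tool pointing down it reaches from about 0.3 to 0.875 m from the base axis. Payload 6.4 kg.
Tool frame: the origin (TCP) lies on the centre line of the jaws, within the pads' length; the fingertips stand 25 mm ahead of it and the grasp point (between the pads) lies 6 mm ahead of it (env.tip_reach is the distance from the TCP to the fingertips, in m); z points along the fingers, x is the direction in which the jaws open and shut, and the axes are right-handed (so a half turn about z gives the same grasp; the last joint's range is limited). The gripper opens to 88 mm and grips with 3 to 60 N. Pads are 18 mm wide; open, the fingers measure 123 mm over their backs; the gripper's body (75 mm by 187 mm) begins 45 mm behind the grasp point.
Start: joints at [1.007, 0.181, 1.607, -0, 1.354, -0.206], TCP at [0.201, 0.539, 0.264] pointing down, gripper open.
Joint ranges: [-2.99, 2.99], [-0.89, 2.07], [0.3, 2.58], [-1.14, 4.28], [0, 2.63], [-3.12, 3.12]. Speed limits (rad/s): [2.57, 2.57, 3.01, 3.14, 3.14, 3.14].

## Interface

Orientations are given as [roll, pitch, yaw] about the fixed x, y, z axes, in that order (R = Rz(yaw) Ry(pitch) Rx(roll)).
In Python, from workcell import env gives the robot as it stands.
- The arm moves only by the tool jog_arm, never from a script. Its argument "steps" is a list of rows, each an object of numbers: "rx", "ry", "rz": the turn, a rotation vector about the tool's x, y, z in units of 8 degrees (1.0 is 8 degrees); "tx", "ty", "tz": the shift along the tool's x, y, z in units of 40 mm (1.0 is 40 mm); "grip": the finger opening in mm, from 0 to 88.1. In form: [{"rx": .., "ry": .., "rz": .., "tx": .., "ty": .., "tz": .., "grip": ..}, ...]. A call has 1 to 8 rows; each row is the pose to reach, as a shift and turn from the pose commanded when the call began, along the tool's axes at that moment; what a row does not reach only later rows make up. A row lasts 1/8 s, in which the tool goes at most 62.5 mm and 10.7 degrees, less where a joint would pass 70% of its speed; a pose out of reach is approached as far as the arm can. A call with a gripper value outside its range is refused whole. The fingers move at their own pace and stop on an object; the grip force is fixed at half the most. Time passes only in rows, so rows that repeat a pose let the fingers close. It gives the time, the measured TCP pose, the force and the opening at its end, in the units of the state.
- env.sense(): the state, without advancing time (a new reading comes with each control period).
- env.grab_frame(name): name is "scene" or "top"; returns a dict with "frame" (384x512x3 uint8, red, green, blue), "depth" (384x512 float32, m along the optical axis (not along the pixel's ray), 0 where there is no reading), "camera_matrix" (3x3 intrinsics, pixels), "extrinsics" (4x4, takes a point from world to camera coordinates). Camera axes: x right, y up, looking along -z (the intrinsics and any distortion apply to the point x, -y, -z); pixel columns grow to the right and rows downward; lengths in m; the calibration is good to about 2 mm. A picture is of the moment at which its call begins.
- env.sign_off(): hands the job in, once; it reports no verdict.
Trained networks look in a picture, given as the dict that the camera call returned (one of the last four; its "shot" number tells which), for a name from the list of things; names that differ only in an ending like _2 or _b are one class to them, and where a whole thing is asked for, a point or a joint stands for the part that bears it (a point fixed in the world has none). Each returns a list of dicts, best first, with "score" (0 to 1); they miss things now and then, are a little off and sometimes report something else, mostly with a low value. They report only what shows in the picture. A call takes as long as a camera call. They do not tell look-alikes from the thing itself.
- env.recognise(thing, picture): "location" ([x, y, z] in m, in the coordinates of the camera as it stood for that picture, good to about 4 mm: the middle of the surface that is visible of it).
- env.masks_of(thing, picture): "pixels" (384x512 bool, what is visible of it).
The state is a dict: "t": time; "qpos": joint angles; "joint_vel": joint speeds; "effort": joint torques, N m; "tool_pos": TCP position; "tcp_rot": TCP orientation; "wrist_force": force on the tool from outside, world axes, zero at the start; "ft_torque": the same for the moment, N m; "gripper_width": finger opening in m.
Only numpy, scipy, OpenCV 4.12 (cv2) and the standard library are available. Lean on these libraries where they do the work, as an engineer would, in place of code of your own. Each camera call takes 0.05 s, during which the arm holds its last target.

## Working session

There is one attempt and no reset: what is moved stays moved. The work goes in short steps, Python scripts to look and compute and a tool call to move; the robot and the scene stay as the last step left them, time stands still between calls to the robot, and variables do not carry over. Pictures are saved under pics/ and viewed, and the job is handed in when it is done.

Besides the shell and the picture viewer there is one more tool, called after "Emit:" in YAML: its name, and indented under it one key for each argument. jog_arm: Moves the arm, as the interface text tells. Its arguments: {"type":"object","properties":{"steps":{"type":"array","items":{"type":"object","properties":{"rx":{"type":"number"},"ry":{"type":"number"},"rz":{"type":"number"},"tx":{"type":"number"},"ty":{"type":"number"},"tz":{"type":"number"},"grip":{"type":"number"}}}}},"required":["steps"]}

```bash
ls; mkdir -p pics; cat > h.py <<'E'
import numpy as np, cv2
from workcell import env
def toworld(p,f):
    E=np.array(f["extrinsics"]); return np.linalg.inv(E)@np.append(p,1)
def cloud(f):
    d=f["depth"];K=np.array(f["camera_matrix"]);v,u=np.mgrid[:384,:512]
    X=(u-K[0,2])/K[0,0]*d;Y=(v-K[1,2])/K[1,1]*d
    P=np.stack([X,-Y,-d,np.ones_like(d)],-1)
    W=P@np.linalg.inv(np.array(f["extrinsics"])).T
    W=W[...,:3];W[d==0]=np.nan
    return W
def save(f,n): cv2.imwrite("pics/"+n,cv2.cvtColor(f["frame"],cv2.COLOR_RGB2BGR))
E
python3 - <<'E'
from h import *
s=env.sense();print(s)
for n in("top","scene"):
    f=env.grab_frame(n);save(f,n+"0.png");W=cloud(f);np.save(n+"W.npy",W)
    print(n,f.keys(),np.array(f["extrinsics"]).round(3).tolist(), np.array(f["camera_matrix"]).tolist())
    for t in["pot_a_mid","bottle_a_mid","knife_handle","pot_tray","bottle_dish","knife_tray","cup_l_mid"]:
        r=env.recognise(t,f)
        m=env.masks_of(t,f)
        for x in r: print(t,round(x["score"],2),toworld(x["location"],f)[:3].round(3))
        for x in m:
            px=x["pixels"];q=W[px];q=q[~np.isnan(q[:,0])]
            vv,uu=np.nonzero(px)
            if len(q): print("   mask",round(x["score"],2),px.sum(),"uv",uu.mean().round(),vv.mean().round(),"min",np.percentile(q,2,0).round(3),"max",np.percentile(q,98,0).round(3))
print(env.sense()["t"])
E
```

```text
pics
{'t': 0.0, 'qpos': array([ 1.00669713e+00,  1.81535086e-01,  1.60798119e+00, -2.50468558e-05,
        1.35378762e+00, -2.06303703e-01]), 'joint_vel': array([-0.00151525, -0.00017938, -0.00059135,  0.00024816,  0.0012576 ,
        0.00042763]), 'effort': array([-2.47180775e-03, -4.33853710e+01, -3.41853654e+01,  7.01504177e-02,
        3.84568004e-02, -1.05055929e-04]), 'tool_pos': array([0.20109994, 0.53817274, 0.26282641]), 'tcp_rot': array([-3.14126605e+00,  1.67996706e-03,  1.21300652e+00]), 'wrist_force': array([ 0.02121284, -0.47920802,  0.00647706]), 'ft_torque': array([ 0.06771443, -0.00135105,  0.04474605]), 'gripper_width': 0.08817894071036288}
top dict_keys(['frame', 'depth', 'camera_matrix', 'extrinsics', 'shot']) [[-0.022, -1.0, -0.003, 0.159], [0.996, -0.022, 0.09, -0.462], [-0.09, -0.001, 0.996, -1.234], [0.0, 0.0, 0.0, 1.0]] [[378.24519637439255, 0.0, 251.4570584856843], [0.0, 378.24519637439255, 183.51035856817523], [0.0, 0.0, 1.0]]
pot_a_mid 0.62 [ 0.36  -0.264  0.046]
   mask 0.46 163 uv 380.0 213.0 min [ 0.339 -0.286  0.034] max [ 0.378 -0.245  0.05 ]
bottle_a
[... 1752 characters left out ...]
268.0 169.0 min [0.323 0.259 0.002] max [0.445 0.284 0.025]
   mask 0.51 144 uv 272.0 139.0 min [0.219 0.335 0.002] max [0.323 0.415 0.025]
pot_tray 0.57 [ 0.612 -0.301  0.006]
   mask 0.97 4517 uv 119.0 328.0 min [ 0.546 -0.375  0.002] max [ 0.685 -0.226  0.024]
bottle_dish 0.87 [0.648 0.008 0.004]
   mask 0.93 2416 uv 245.0 267.0 min [ 0.586 -0.059  0.002] max [0.717 0.069 0.026]
knife_tray 0.77 [0.584 0.283 0.007]
   mask 0.67 1654 uv 312.0 204.0 min [0.533 0.193 0.003] max [0.641 0.372 0.02 ]
cup_l_mid 0.64 [0.53  0.141 0.013]
   mask 0.66 72 uv 264.0 213.0 min [0.525 0.133 0.004] max [0.549 0.157 0.022]
   mask 0.31 1695 uv 312.0 204.0 min [0.533 0.193 0.002] max [0.642 0.371 0.02 ]
1.5
```

```bash
python3 - <<'E'
import cv2
for n in("top0","scene0"):
    i=cv2.imread(f"pics/{n}.png")
    i=i[100:300,60:460] if n=="top0" else i[60:384,0:432]
    cv2.imwrite(f"pics/{n}z.png",cv2.resize(i,None,fx=2 if n=="top0" else 1.8,fy=2 if n=="top0" else 1.8,interpolation=cv2.INTER_CUBIC))
E
```

```text
(no output)
```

View pics/top0z.png

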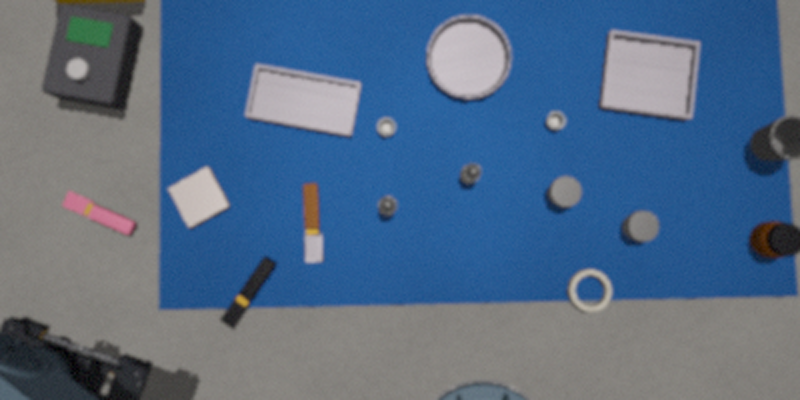

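View pics/scene0z.png

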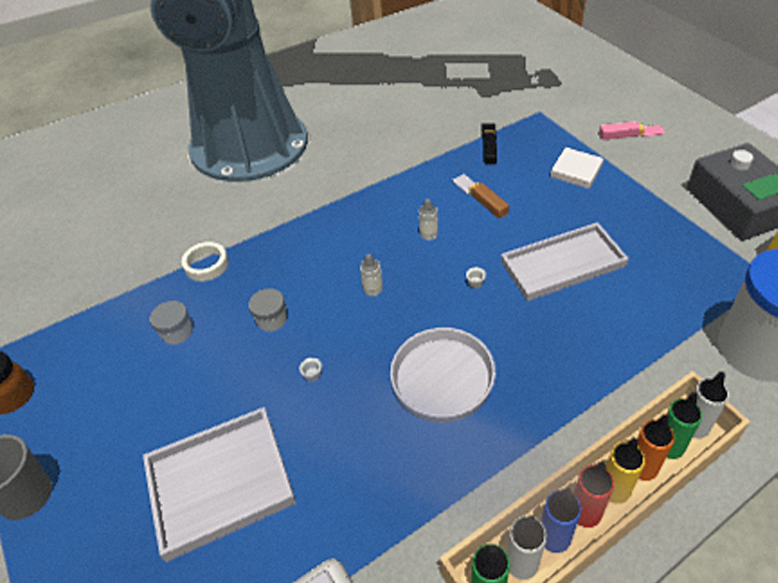

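```bash
cat > fit.py <<'E'
from h import *
def near(W,c,r,z0,z1):
    q=W.reshape(-1,3);q=q[~np.isnan(q[:,0])]
    m=(np.hypot(q[:,0]-c[0],q[:,1]-c[1])<r)&(q[:,2]>z0)&(q[:,2]<z1)
    return q[m]
def rect(q):
    r=cv2.minAreaRect((q[:,:2]*1000).astype(np.float32));return np.round(r[0],1),np.round(r[1],1),round(r[2],1)
def circ(q):
    c,r=cv2.minEnclosingCircle((q[:,:2]*1000).astype(np.float32));return np.round(c,1),round(r,1)
E
python3 - <<'E'
from fit import *
Wt=np.load("topW.npy");Ws=np.load("sceneW.npy")
def at(u,v): return Wt[v,u]
pts=dict(pot1=at(342,196),pot2=at(380,213),bot1=at(253,203),bot2=at(295,187),cup1=at(253,163),cup2=at(338,160))
for n,W in(("top",Wt),("scene",Ws)):
  for k,p in pts.items():
    z0={"p":.03,"b":.012,"c":.01}[k[0]]
    q=near(W,p,.045,z0,.09)
    print(n,k,len(q),circ(q) if len(q) else 0,q.mean(0).round(4) if len(q) else 0,"zmax",q[:,2].max().round(4))
    if k[0]=="b":
        q=near(W,p,.045,.056,.09);print("  nozzle",len(q),q.mean(0).round(4),"box",(q.min(0)+q.max(0))/2)
  q=near(W,(.37,.27),.08,.012,.04);print(n,"knife handle",len(q),rect(q),q[:,2].max())
  q=near(W,(.37,.27),.1,.003,.04);print(n,"knife all",rect(q))
  for k,c,r in(("pt",(.612,-.303),.115),("bd",(.65,.002),.09),("kt",(.585,.281),.11)):
    q=near(W,c,r,.009,.04);print(n,k,len(q),rect(q),circ(q))
  # table level
  print("table",np.nanmedian(near(W,(.45,.0),.05,-.01,.01)[:,2]))
E
```

```text
top pot1 191 (array([ 418.8, -146.2]), 25.1) [ 0.4187 -0.1448  0.0445] zmax 0.0505
top pot2 204 (array([ 359.1, -268.6]), 25.8) [ 0.36   -0.2666  0.0441] zmax 0.0507
top bot1 69 (array([402.1, 143.8]), 14.8) [0.4014 0.1441 0.0594] zmax 0.0765
  nozzle 45 [0.4021 0.1442 0.0641] box [0.40132885 0.14348081 0.06627981]
top bot2 79 (array([452.5,   6.6]), 15.0) [0.4509 0.0088 0.0561] zmax 0.0781
  nozzle 47 [0.4514 0.0072 0.064 ] box [0.45267062 0.00560691 0.06703169]
top cup1 42 (array([535. , 142.7]), 14.6) [0.5356 0.1428 0.0184] zmax 0.0265
top cup2 40 (array([ 539. , -141.4]), 14.6) [ 0.5397 -0.1427  0.0184] zmax 0.0229
top knife handle 183 (array([399.1, 270.2]), array([83.7, 23.4]), 2.2) 0.02815443449791677
top knife all (array([370.8, 268.5]), array([192.1, 195.7]), 81.7)
top pt 598 (array([ 622.7, -298.2]), array([191.7, 178.7]), 64.7) (array([ 613.1, -301.8]), 103.8)
top bd 361 (array([6.49e+02, 5.00e-01]), array([137.7, 137.9]), 88.9) (array([657.7,  -3.9]), 79.5)
top kt 352 (array([584.1, 281.5]), array([180.5,  90.8]), 78.3) (array([583.8, 280.6]), 99.3)
table 0.00077600670237
[... 429 characters left out ...]
0.0074 0.0637] box [0.45488269 0.00814984 0.06585807]
scene cup1 70 (array([535.6, 145.5]), 15.6) [0.5346 0.1467 0.0168] zmax 0.0232
scene cup2 84 (array([ 539.8, -138.3]), 15.0) [ 0.5387 -0.1379  0.0174] zmax 0.0222
scene knife handle 176 (array([402.1, 272.5]), array([88.6, 26.4]), 0.4) 0.02648482737923985
scene knife all (array([369.2, 273.3]), array([185.7, 196.4]), 82.7)
scene pt 1114 (array([ 614.4, -299.2]), array([150.6, 132.3]), 81.0) (array([ 614.4, -299.3]), 99.1)
scene bd 655 (array([650.9,   4.4]), array([139. , 140.1]), 39.1) (array([651.3,   5.1]), 71.6)
scene kt 544 (array([585. , 283.4]), array([182.6,  94.2]), 78.4) (array([586.1, 284. ]), 100.3)
table 0.0012753176354952656
```

```bash
cat > go.py <<'E'
import sys,numpy as np
from workcell import env
from scipy.spatial.transform import Rotation as R
s=env.sense();p=np.array(s["tool_pos"]);Rm=R.from_euler("xyz",s["tcp_rot"])
print("t",s["t"].__round__(2),"at",p.round(4),"yaw",np.degrees(s["tcp_rot"][2]).round(1),"w",round(s["gripper_width"]*1e3,1),"F",np.round(s["wrist_force"],1))
# args: x y z yaw   (each successive 4 = target, all relative to present pose)
a=list(map(float,sys.argv[1:]))
for i in range(0,len(a),4):
    G=R.from_euler("xyz",[np.pi,0,np.radians(a[i+3])])
    d=Rm.inv().apply(np.array(a[i:i+3])-p)/.04
    rv=np.degrees((Rm.inv()*G).as_rotvec())/8
    print("t",d.round(3),"r",rv.round(3))
E
python3 go.py .42 -.145 .15 -9
```

```text
t 1.5 at [0.2014 0.5386 0.2637] yaw 69.5 w 88.1 F [ 0.1 -0.1  0.2]
t [-14.094  11.105   2.843] r [-0.     0.     9.813]
```

Emit:
jog_arm:
  steps:
    - {"tx":-14.1,"ty":11.1,"tz":2.8,"rz":9.8,"grip":80}
    - {"tx":-14.1,"ty":11.1,"tz":2.8,"rz":9.8,"grip":80}
    - {"tx":-14.1,"ty":11.1,"tz":2.8,"rz":9.8,"grip":80}
    - {"tx":-14.1,"ty":11.1,"tz":2.8,"rz":9.8,"grip":80}
    - {"tx":-14.1,"ty":11.1,"tz":2.8,"rz":9.8,"grip":80}
    - {"tx":-14.1,"ty":11.1,"tz":2.8,"rz":9.8,"grip":80}
    - {"tx":-14.1,"ty":11.1,"tz":2.8,"rz":9.8,"grip":80}
    - {"tx":-14.1,"ty":11.1,"tz":2.8,"rz":9.8,"grip":80}

```text
$.steps[0]: bad value
```

```bash
python3 go.py .42 -.145 .12 -9
```

```text
t 1.5 at [0.2014 0.5386 0.2637] yaw 69.5 w 88.1 F [ 0.1 -0.1  0.2]
t [-14.094  11.105   3.593] r [-0.     0.     9.813]
```

Emit:
jog_arm:
  steps:
    - {"tx":-1.2,"ty":0.9,"tz":0.2,"rz":1.2,"grip":80}
    - {"tx":-2.4,"ty":1.8,"tz":0.4,"rz":2.4,"grip":80}
    - {"tx":-3.5,"ty":2.8,"tz":0.7,"rz":3.6,"grip":80}
    - {"tx":-4.7,"ty":3.7,"tz":1.0,"rz":4.8,"grip":80}
    - {"tx":-5.9,"ty":4.6,"tz":1.2,"rz":6.0,"grip":80}
    - {"tx":-7.0,"ty":5.5,"tz":1.4,"rz":7.2,"grip":80}
    - {"tx":-8.2,"ty":6.5,"tz":1.6,"rz":8.4,"grip":80}
    - {"tx":-9.4,"ty":7.4,"tz":1.8,"rz":9.6,"grip":80}

```text
$.steps[0]: bad value
```

```bash
python3 go.py .42 -.145 .12 -9
```

```text
t 1.5 at [0.2014 0.5386 0.2637] yaw 69.5 w 88.1 F [ 0.1 -0.1  0.2]
t [-14.094  11.105   3.593] r [-0.     0.     9.813]
```

Emit:
jog_arm:
  steps:
    - {"rx":0,"ry":0,"rz":9.8,"tx":-14.1,"ty":11.1,"tz":2.8,"grip":80}
    - {"rx":0,"ry":0,"rz":9.8,"tx":-14.1,"ty":11.1,"tz":2.8,"grip":80}
    - {"rx":0,"ry":0,"rz":9.8,"tx":-14.1,"ty":11.1,"tz":2.8,"grip":80}
    - {"rx":0,"ry":0,"rz":9.8,"tx":-14.1,"ty":11.1,"tz":2.8,"grip":80}
    - {"rx":0,"ry":0,"rz":9.8,"tx":-14.1,"ty":11.1,"tz":2.8,"grip":80}
    - {"rx":0,"ry":0,"rz":9.8,"tx":-14.1,"ty":11.1,"tz":2.8,"grip":80}
    - {"rx":0,"ry":0,"rz":9.8,"tx":-14.1,"ty":11.1,"tz":2.8,"grip":80}
    - {"rx":0,"ry":0,"rz":9.8,"tx":-14.1,"ty":11.1,"tz":2.8,"grip":80}

```text
t: 2.5
tool_pos: [0.3522, 0.066, 0.1869]
tcp_rot: [-3.141, -0.002, -0.159]
wrist_force: [1.1, -0.2, -1.0]
gripper_width: 0.0801
```

```bash
python3 go.py .42 -.145 .12 -9
```

```text
t 2.5 at [0.3522 0.066  0.1869] yaw -9.1 w 80.1 F [ 1.1 -0.2 -1. ]
t [2.503 4.942 1.678] r [-0.001 -0.016 -0.01 ]
```

Emit:
jog_arm:
  steps:
    - {"rx":0,"ry":0,"rz":0,"tx":2.5,"ty":4.9,"tz":1.7,"grip":80}
    - {"rx":0,"ry":0,"rz":0,"tx":2.5,"ty":4.9,"tz":1.7,"grip":80}
    - {"rx":0,"ry":0,"rz":0,"tx":2.5,"ty":4.9,"tz":1.7,"grip":80}
    - {"rx":0,"ry":0,"rz":0,"tx":2.5,"ty":4.9,"tz":1.7,"grip":80}
    - {"rx":0,"ry":0,"rz":0,"tx":2.5,"ty":4.9,"tz":1.7,"grip":80}
    - {"rx":0,"ry":0,"rz":0,"tx":2.5,"ty":4.9,"tz":1.7,"grip":80}

```text
t: 3.25
tool_pos: [0.4197, -0.1405, 0.1185]
tcp_rot: [-3.141, 0.001, -0.156]
wrist_force: [-0.4, -0.2, -0.9]
gripper_width: 0.0802
```

```bash
python3 go.py .4195 -.145 .042 -9
```

```text
t 3.25 at [ 0.4197 -0.1405  0.1185] yaw -8.9 w 80.2 F [-0.4 -0.2 -0.9]
t [0.014 0.112 1.913] r [-0.005  0.006  0.01 ]
```

Emit:
jog_arm:
  steps:
    - {"rx":0,"ry":0,"rz":0,"tx":0,"ty":0.1,"tz":1.0,"grip":80}
    - {"rx":0,"ry":0,"rz":0,"tx":0,"ty":0.1,"tz":1.9,"grip":80}
    - {"rx":0,"ry":0,"rz":0,"tx":0,"ty":0.1,"tz":1.9,"grip":80}
    - {"rx":0,"ry":0,"rz":0,"tx":0,"ty":0.1,"tz":1.9,"grip":40}
    - {"rx":0,"ry":0,"rz":0,"tx":0,"ty":0.1,"tz":1.9,"grip":40}
    - {"rx":0,"ry":0,"rz":0,"tx":0,"ty":0.1,"tz":1.9,"grip":40}
    - {"rx":0,"ry":0,"rz":0,"tx":0,"ty":0.1,"tz":1.9,"grip":40}
    - {"rx":0,"ry":0,"rz":0,"tx":0,"ty":0.1,"tz":1.9,"grip":40}

```text
t: 4.25
tool_pos: [0.4202, -0.1454, 0.0437]
tcp_rot: [3.141, -0.002, -0.155]
wrist_force: [-1.7, 2.1, 7.1]
gripper_width: 0.0487
```

```bash
python3 -c "
import numpy as np
a=np.radians(81);u=np.array([np.cos(a),np.sin(a)])*.033;c=np.array([.614,-.2995]);print(c+u,c-u)"; python3 go.py .42 -.145 .11 -9  .609 -.332 .11 -9
```

```text
[ 0.61916234 -0.26690628] [ 0.60883766 -0.33209372]
t 4.25 at [ 0.4202 -0.1454  0.0437] yaw -8.9 w 48.7 F [-1.7  2.1  7.1]
t [-0.005 -0.009 -1.659] r [ 0.004 -0.011  0.012]
t [ 5.387  3.878 -1.648] r [ 0.004 -0.011  0.012]
```

Emit:
jog_arm:
  steps:
    - {"rx":0,"ry":0,"rz":0,"tx":0,"ty":0,"tz":-0.8,"grip":40}
    - {"rx":0,"ry":0,"rz":0,"tx":0,"ty":0,"tz":-1.6,"grip":40}
    - {"rx":0,"ry":0,"rz":0,"tx":1.1,"ty":0.8,"tz":-1.6,"grip":40}
    - {"rx":0,"ry":0,"rz":0,"tx":2.2,"ty":1.6,"tz":-1.6,"grip":40}
    - {"rx":0,"ry":0,"rz":0,"tx":3.3,"ty":2.4,"tz":-1.6,"grip":40}
    - {"rx":0,"ry":0,"rz":0,"tx":4.4,"ty":3.2,"tz":-1.6,"grip":40}
    - {"rx":0,"ry":0,"rz":0,"tx":5.4,"ty":3.9,"tz":-1.6,"grip":40}
    - {"rx":0,"ry":0,"rz":0,"tx":5.4,"ty":3.9,"tz":-1.6,"grip":40}

```text
t: 5.25
tool_pos: [0.61, -0.335, 0.1059]
tcp_rot: [3.141, -0.001, -0.157]
wrist_force: [0.6, -0.1, -0.6]
gripper_width: 0.0487
```

```bash
python3 go.py .609 -.332 .0487 -9 
```

```text
t 5.25 at [ 0.61   -0.335   0.1059] yaw -9.0 w 48.7 F [ 0.6 -0.1 -0.6]
t [-0.036 -0.071  1.43 ] r [ 0.005 -0.006  0.002]
```

Emit:
jog_arm:
  steps:
    - {"rx":0,"ry":0,"rz":0,"tx":0,"ty":-0.1,"tz":0.6,"grip":40}
    - {"rx":0,"ry":0,"rz":0,"tx":0,"ty":-0.1,"tz":1.1,"grip":40}
    - {"rx":0,"ry":0,"rz":0,"tx":0,"ty":-0.1,"tz":1.4,"grip":40}
    - {"rx":0,"ry":0,"rz":0,"tx":0,"ty":-0.1,"tz":1.4,"grip":40}
    - {"rx":0,"ry":0,"rz":0,"tx":0,"ty":-0.1,"tz":1.4,"grip":40}

```text
t: 5.88
tool_pos: [0.6096, -0.3288, 0.0512]
tcp_rot: [3.141, -0.001, -0.155]
wrist_force: [-0.1, 0.2, -0.4]
gripper_width: 0.0488
```

```bash
python3 go.py .609 -.332 .0487 -9 
```

```text
t 5.88 at [ 0.6096 -0.3288  0.0512] yaw -8.9 w 48.8 F [-0.1  0.2 -0.4]
t [-0.003  0.081  0.062] r [ 0.003 -0.006  0.013]
```

Lower the last couple of mm, release, rise, and head for the second pot.

Emit:
jog_arm:
  steps:
    - {"rx":0,"ry":0,"rz":0,"tx":0,"ty":0.05,"tz":0.07,"grip":40}
    - {"rx":0,"ry":0,"rz":0,"tx":0,"ty":0.05,"tz":0.07,"grip":40}
    - {"rx":0,"ry":0,"rz":0,"tx":0,"ty":0.05,"tz":0.07,"grip":66}
    - {"rx":0,"ry":0,"rz":0,"tx":0,"ty":0.05,"tz":0.07,"grip":66}
    - {"rx":0,"ry":0,"rz":0,"tx":0,"ty":0.05,"tz":0.07,"grip":66}
    - {"rx":0,"ry":0,"rz":0,"tx":0,"ty":0.05,"tz":-0.6,"grip":66}
    - {"rx":0,"ry":0,"rz":0,"tx":0,"ty":0.05,"tz":-1.6,"grip":66}
    - {"rx":0,"ry":0,"rz":0,"tx":0,"ty":0.05,"tz":-1.6,"grip":80}

```text
t: 6.88
tool_pos: [0.6112, -0.3322, 0.119]
tcp_rot: [3.138, -0.006, -0.155]
wrist_force: [-0.0, 0.0, 0.0]
gripper_width: 0.0739
```

```bash
python3 go.py .3605 -.2675 .12 -9 
```

```text
t 6.88 at [ 0.6112 -0.3322  0.119 ] yaw -8.9 w 73.9 F [-0.  0.  0.]
t [-6.442 -0.629 -0.068] r [ 0.026 -0.046  0.013]
```

Emit:
jog_arm:
  steps:
    - {"rx":0,"ry":0,"rz":0,"tx":-1.5,"ty":-0.2,"tz":0,"grip":80}
    - {"rx":0,"ry":0,"rz":0,"tx":-3.0,"ty":-0.4,"tz":0,"grip":80}
    - {"rx":0,"ry":0,"rz":0,"tx":-4.5,"ty":-0.5,"tz":0,"grip":80}
    - {"rx":0,"ry":0,"rz":0,"tx":-6.0,"ty":-0.6,"tz":0,"grip":80}
    - {"rx":0,"ry":0,"rz":0,"tx":-6.4,"ty":-0.6,"tz":0,"grip":80}
    - {"rx":0,"ry":0,"rz":0,"tx":-6.4,"ty":-0.6,"tz":0,"grip":80}
    - {"rx":0,"ry":0,"rz":0,"tx":-6.4,"ty":-0.6,"tz":0,"grip":80}

```text
t: 7.75
tool_pos: [0.3612, -0.2683, 0.1151]
tcp_rot: [3.141, -0.002, -0.155]
wrist_force: [-0.5, -0.3, -0.3]
gripper_width: 0.0803
```

```bash
python3 go.py .3605 -.2675 .042 -9 
```

```text
t 7.75 at [ 0.3612 -0.2683  0.1151] yaw -8.9 w 80.3 F [-0.5 -0.3 -0.3]
t [-0.024 -0.02   1.827] r [ 0.008 -0.011  0.013]
```

Emit:
jog_arm:
  steps:
    - {"rx":0,"ry":0,"rz":0,"tx":0,"ty":0,"tz":1.0,"grip":80}
    - {"rx":0,"ry":0,"rz":0,"tx":0,"ty":0,"tz":1.8,"grip":80}
    - {"rx":0,"ry":0,"rz":0,"tx":0,"ty":0,"tz":1.8,"grip":80}
    - {"rx":0,"ry":0,"rz":0,"tx":0,"ty":0,"tz":1.8,"grip":40}
    - {"rx":0,"ry":0,"rz":0,"tx":0,"ty":0,"tz":1.8,"grip":40}
    - {"rx":0,"ry":0,"rz":0,"tx":0,"ty":0,"tz":1.8,"grip":40}
    - {"rx":0,"ry":0,"rz":0,"tx":0,"ty":0,"tz":1.8,"grip":40}
    - {"rx":0,"ry":0,"rz":0,"tx":0,"ty":0,"tz":1.8,"grip":40}

```text
t: 8.75
tool_pos: [0.3605, -0.268, 0.0436]
tcp_rot: [3.14, -0.001, -0.155]
wrist_force: [0.4, 1.4, 7.3]
gripper_width: 0.0486
```

```bash
python3 go.py .36 -.2675 .11 -9  .619 -.267 .11 -9
```

```text
t 8.75 at [ 0.3605 -0.268   0.0436] yaw -8.9 w 48.6 F [0.4 1.4 7.3]
t [-0.011 -0.007 -1.661] r [ 0.009 -0.011  0.012]
t [ 6.384 -1.022 -1.653] r [ 0.009 -0.011  0.012]
```

Emit:
jog_arm:
  steps:
    - {"rx":0,"ry":0,"rz":0,"tx":0,"ty":0,"tz":-0.8,"grip":40}
    - {"rx":0,"ry":0,"rz":0,"tx":0,"ty":0,"tz":-1.6,"grip":40}
    - {"rx":0,"ry":0,"rz":0,"tx":1.3,"ty":-0.2,"tz":-1.6,"grip":40}
    - {"rx":0,"ry":0,"rz":0,"tx":2.6,"ty":-0.4,"tz":-1.6,"grip":40}
    - {"rx":0,"ry":0,"rz":0,"tx":3.9,"ty":-0.6,"tz":-1.6,"grip":40}
    - {"rx":0,"ry":0,"rz":0,"tx":5.2,"ty":-0.8,"tz":-1.6,"grip":40}
    - {"rx":0,"ry":0,"rz":0,"tx":6.4,"ty":-1.0,"tz":-1.6,"grip":40}
    - {"rx":0,"ry":0,"rz":0,"tx":6.4,"ty":-1.0,"tz":-1.6,"grip":40}

```text
t: 9.75
tool_pos: [0.6212, -0.2668, 0.106]
tcp_rot: [3.142, -0.001, -0.153]
wrist_force: [-0.2, 0.4, -1.4]
gripper_width: 0.0488
```

```bash
python3 go.py .619 -.267 .0486 -9 
```

```text
t 9.75 at [ 0.6212 -0.2668  0.106 ] yaw -8.8 w 48.8 F [-0.2  0.4 -1.4]
t [-0.055  0.013  1.434] r [ 0.    -0.005  0.028]
```

Emit:
jog_arm:
  steps:
    - {"rx":0,"ry":0,"rz":0,"tx":0,"ty":0,"tz":0.6,"grip":40}
    - {"rx":0,"ry":0,"rz":0,"tx":0,"ty":0,"tz":1.1,"grip":40}
    - {"rx":0,"ry":0,"rz":0,"tx":0,"ty":0,"tz":1.4,"grip":40}
    - {"rx":0,"ry":0,"rz":0,"tx":0,"ty":0,"tz":1.45,"grip":40}
    - {"rx":0,"ry":0,"rz":0,"tx":0,"ty":0,"tz":1.45,"grip":40}
    - {"rx":0,"ry":0,"rz":0,"tx":0,"ty":0,"tz":1.45,"grip":40}

```text
t: 10.5
tool_pos: [0.6193, -0.2677, 0.0492]
tcp_rot: [3.141, -0.001, -0.155]
wrist_force: [0.6, -1.4, -1.6]
gripper_width: 0.0482
```

```bash
python3 go.py .619 -.267 .0486 -9 
```

```text
t 10.5 at [ 0.6193 -0.2677  0.0492] yaw -8.9 w 48.2 F [ 0.6 -1.4 -1.6]
t [-0.009 -0.015  0.014] r [ 0.003 -0.007  0.012]
```

Emit:
jog_arm:
  steps:
    - {"rx":0,"ry":0,"rz":0,"tx":0,"ty":0,"tz":0.02,"grip":66}
    - {"rx":0,"ry":0,"rz":0,"tx":0,"ty":0,"tz":0.02,"grip":66}
    - {"rx":0,"ry":0,"rz":0,"tx":0,"ty":0,"tz":0.02,"grip":66}
    - {"rx":0,"ry":0,"rz":0,"tx":0,"ty":0,"tz":-0.6,"grip":66}
    - {"rx":0,"ry":0,"rz":0,"tx":0,"ty":0,"tz":-1.7,"grip":66}
    - {"rx":0,"ry":0,"rz":0,"tx":0,"ty":0,"tz":-2.6,"grip":66}
    - {"rx":0,"ry":0,"rz":0,"tx":0,"ty":0,"tz":-2.6,"grip":66}

```text
t: 11.38
tool_pos: [0.6211, -0.2687, 0.1569]
tcp_rot: [3.139, -0.007, -0.155]
wrist_force: [0.0, -0.4, -0.1]
gripper_width: 0.0662
```

```bash
python3 go.py .454 .007 .14 0 
```

```text
t 11.38 at [ 0.6211 -0.2687  0.1569] yaw -8.9 w 66.2 F [ 0.  -0.4 -0.1]
t [-5.194 -6.164  0.367] r [ 0.026 -0.047 -1.112]
```

Emit:
jog_arm:
  steps:
    - {"rx":0,"ry":0,"rz":-1.1,"tx":-5.2,"ty":-6.2,"tz":0.3,"grip":60}
    - {"rx":0,"ry":0,"rz":-1.1,"tx":-5.2,"ty":-6.2,"tz":0.3,"grip":60}
    - {"rx":0,"ry":0,"rz":-1.1,"tx":-5.2,"ty":-6.2,"tz":0.3,"grip":60}
    - {"rx":0,"ry":0,"rz":-1.1,"tx":-5.2,"ty":-6.2,"tz":0.3,"grip":60}
    - {"rx":0,"ry":0,"rz":-1.1,"tx":-5.2,"ty":-6.2,"tz":0.3,"grip":60}
    - {"rx":0,"ry":0,"rz":-1.1,"tx":-5.2,"ty":-6.2,"tz":0.3,"grip":60}
    - {"rx":0,"ry":0,"rz":-1.1,"tx":-5.2,"ty":-6.2,"tz":0.3,"grip":60}
    - {"rx":0,"ry":0,"rz":-1.1,"tx":-5.2,"ty":-6.2,"tz":0.3,"grip":60}

```text
t: 12.38
tool_pos: [0.4529, 0.0086, 0.1407]
tcp_rot: [3.141, -0.001, -0.003]
wrist_force: [-0.4, -0.1, 0.7]
gripper_width: 0.0602
```

```bash
python3 go.py .454 .007 .046 0; python3 - <<'E'
from fit import *
f=env.grab_frame("top");save(f,"top1.png");W=cloud(f)
for c in((.609,-.332),(.619,-.267)):
    q=near(W,c,.033,.037,.09);print(circ(q),np.median(q[:,2]),q[:,2].std())
i=cv2.imread("pics/top1.png")[90:250,190:450];cv2.imwrite("pics/top1z.png",cv2.resize(i,None,fx=3,fy=3))
E
```

```text
t 12.38 at [0.4529 0.0086 0.1407] yaw -0.2 w 60.2 F [-0.4 -0.1  0.7]
t [0.026 0.04  2.368] r [ 0.004 -0.005 -0.019]
(array([ 608.5, -331.2]), 25.4) 0.04981625958681035 0.0033560692820118936
(array([ 618.9, -267.7]), 25.7) 0.04983965280908853 0.0030031162823972155
```

View pics/top1z.png

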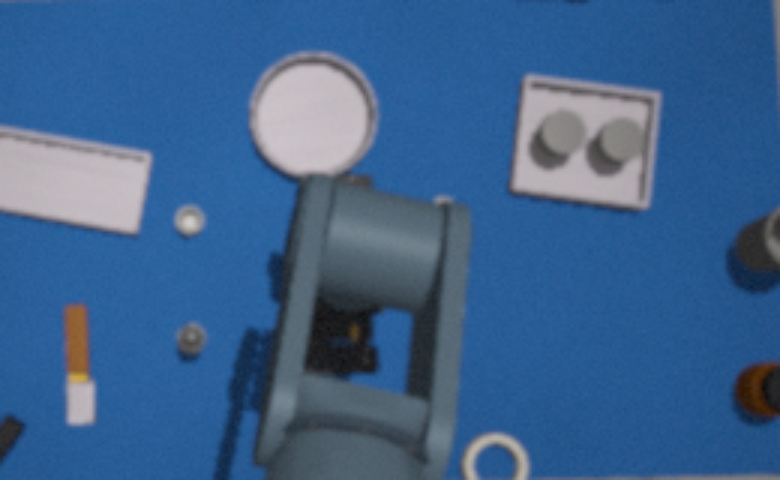

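Both pots stand in the square tray (crop px ~(560,130) and (620,140)), lid tops at 0.05 m, so they are on its floor. Now the first bottle.

Emit:
jog_arm:
  steps:
    - {"rx":0,"ry":0,"rz":0,"tx":0,"ty":0,"tz":0.8,"grip":60}
    - {"rx":0,"ry":0,"rz":0,"tx":0,"ty":0,"tz":1.6,"grip":60}
    - {"rx":0,"ry":0,"rz":0,"tx":0,"ty":0,"tz":2.3,"grip":60}
    - {"rx":0,"ry":0,"rz":0,"tx":0,"ty":0,"tz":2.4,"grip":60}
    - {"rx":0,"ry":0,"rz":0,"tx":0,"ty":0,"tz":2.4,"grip":20}
    - {"rx":0,"ry":0,"rz":0,"tx":0,"ty":0,"tz":2.4,"grip":20}
    - {"rx":0,"ry":0,"rz":0,"tx":0,"ty":0,"tz":2.4,"grip":20}
    - {"rx":0,"ry":0,"rz":0,"tx":0,"ty":0,"tz":2.4,"grip":20}

```text
t: 13.42
tool_pos: [0.4528, 0.0096, 0.0456]
tcp_rot: [3.141, -0.002, -0.002]
wrist_force: [-0.5, -0.3, 4.3]
gripper_width: 0.0291
```

```bash
python3 go.py .453 .007 .12 0  .65 -.023 .12 0
```

```text
t 13.43 at [0.4528 0.0096 0.0456] yaw -0.1 w 29.1 F [-0.5 -0.3  4.3]
t [ 0.01   0.066 -1.861] r [ 0.004 -0.015 -0.012]
t [ 4.936  0.807 -1.85 ] r [ 0.004 -0.015 -0.012]
```

Emit:
jog_arm:
  steps:
    - {"rx":0,"ry":0,"rz":0,"tx":0,"ty":0,"tz":-0.9,"grip":20}
    - {"rx":0,"ry":0,"rz":0,"tx":0,"ty":0,"tz":-1.8,"grip":20}
    - {"rx":0,"ry":0,"rz":0,"tx":1.2,"ty":0.2,"tz":-1.8,"grip":20}
    - {"rx":0,"ry":0,"rz":0,"tx":2.4,"ty":0.4,"tz":-1.8,"grip":20}
    - {"rx":0,"ry":0,"rz":0,"tx":3.6,"ty":0.6,"tz":-1.8,"grip":20}
    - {"rx":0,"ry":0,"rz":0,"tx":4.9,"ty":0.75,"tz":-1.8,"grip":20}
    - {"rx":0,"ry":0,"rz":0,"tx":4.9,"ty":0.75,"tz":-1.8,"grip":20}
    - {"rx":0,"ry":0,"rz":0,"tx":4.9,"ty":0.75,"tz":-1.8,"grip":20}

```text
t: 14.42
tool_pos: [0.6467, -0.0202, 0.1158]
tcp_rot: [-3.141, 0.002, -0.001]
wrist_force: [-0.4, -0.3, -1.0]
gripper_width: 0.0289
```

```bash
python3 go.py .65 -.02 .0506 0
```

```text
t 14.43 at [ 0.6467 -0.0202  0.1158] yaw -0.1 w 28.9 F [-0.4 -0.3 -1. ]
t [ 0.086 -0.004  1.63 ] r [-0.003  0.016 -0.01 ]
```

Emit:
jog_arm:
  steps:
    - {"rx":0,"ry":0,"rz":0,"tx":0.05,"ty":0,"tz":0.7,"grip":20}
    - {"rx":0,"ry":0,"rz":0,"tx":0.05,"ty":0,"tz":1.3,"grip":20}
    - {"rx":0,"ry":0,"rz":0,"tx":0.05,"ty":0,"tz":1.6,"grip":20}
    - {"rx":0,"ry":0,"rz":0,"tx":0.05,"ty":0,"tz":1.65,"grip":20}
    - {"rx":0,"ry":0,"rz":0,"tx":0.05,"ty":0,"tz":1.65,"grip":20}
    - {"rx":0,"ry":0,"rz":0,"tx":0.05,"ty":0,"tz":1.65,"grip":20}

```text
t: 15.18
tool_pos: [0.6503, -0.0207, 0.0516]
tcp_rot: [3.141, -0.001, -0.002]
wrist_force: [-0.6, -0.2, -0.9]
gripper_width: 0.029
```

```bash
python3 go.py .65 -.02 .0506 0
```

```text
t 15.18 at [ 0.6503 -0.0207  0.0516] yaw -0.1 w 29.0 F [-0.6 -0.2 -0.9]
t [-0.007 -0.016  0.024] r [ 0.002 -0.01  -0.012]
```

Emit:
jog_arm:
  steps:
    - {"rx":0,"ry":0,"rz":0,"tx":0,"ty":0,"tz":0.04,"grip":20}
    - {"rx":0,"ry":0,"rz":0,"tx":0,"ty":0,"tz":0.04,"grip":46}
    - {"rx":0,"ry":0,"rz":0,"tx":0,"ty":0,"tz":0.04,"grip":46}
    - {"rx":0,"ry":0,"rz":0,"tx":0,"ty":0,"tz":0.04,"grip":46}
    - {"rx":0,"ry":0,"rz":0,"tx":0,"ty":0,"tz":-0.6,"grip":46}
    - {"rx":0,"ry":0,"rz":0,"tx":0,"ty":0,"tz":-1.5,"grip":46}
    - {"rx":0,"ry":0,"rz":0,"tx":0,"ty":0,"tz":-2.5,"grip":46}
    - {"rx":0,"ry":0,"rz":0,"tx":0,"ty":0,"tz":-2.5,"grip":46}

```text
t: 16.18
tool_pos: [0.6523, -0.021, 0.1548]
tcp_rot: [3.14, -0.007, -0.002]
wrist_force: [0.5, 0.9, 0.4]
gripper_width: 0.0459
```

```bash
python3 go.py .4035 .1445 .14 0
```

```text
t 16.18 at [ 0.6523 -0.021   0.1548] yaw -0.1 w 45.9 F [0.5 0.9 0.4]
t [-6.229 -4.128  0.319] r [ 0.011 -0.052 -0.012]
```

Emit:
jog_arm:
  steps:
    - {"rx":0,"ry":0,"rz":0,"tx":-6.2,"ty":-4.1,"tz":0.2,"grip":60}
    - {"rx":0,"ry":0,"rz":0,"tx":-6.2,"ty":-4.1,"tz":0.2,"grip":60}
    - {"rx":0,"ry":0,"rz":0,"tx":-6.2,"ty":-4.1,"tz":0.2,"grip":60}
    - {"rx":0,"ry":0,"rz":0,"tx":-6.2,"ty":-4.1,"tz":0.2,"grip":60}
    - {"rx":0,"ry":0,"rz":0,"tx":-6.2,"ty":-4.1,"tz":0.2,"grip":60}
    - {"rx":0,"ry":0,"rz":0,"tx":-6.2,"ty":-4.1,"tz":0.2,"grip":60}
    - {"rx":0,"ry":0,"rz":0,"tx":-6.2,"ty":-4.1,"tz":0.2,"grip":60}
    - {"rx":0,"ry":0,"rz":0,"tx":-6.2,"ty":-4.1,"tz":0.2,"grip":60}

```text
t: 17.18
tool_pos: [0.4032, 0.1433, 0.1426]
tcp_rot: [3.141, -0.0, -0.003]
wrist_force: [-0.0, 0.2, -0.0]
gripper_width: 0.0601
```

```bash
python3 go.py .4035 .1445 .046 0; python3 - <<'E'
from fit import *
f=env.grab_frame("scene");save(f,"sc1.png");W=cloud(f)
q=near(W,(.65,-.022),.04,.03,.1);print(circ(q),q[:,2].max())
i=cv2.imread("pics/sc1.png")[60:384,0:432];cv2.imwrite("pics/sc1z.png",cv2.resize(i,None,fx=1.8,fy=1.8))
E
```

```text
t 17.18 at [0.4032 0.1433 0.1426] yaw -0.2 w 60.1 F [-0.   0.2 -0. ]
t [ 0.007 -0.031  2.416] r [ 0.001 -0.003 -0.021]
(array([651.2, -21.9]), 15.2) 0.08150542031294605
```

View pics/sc1z.png

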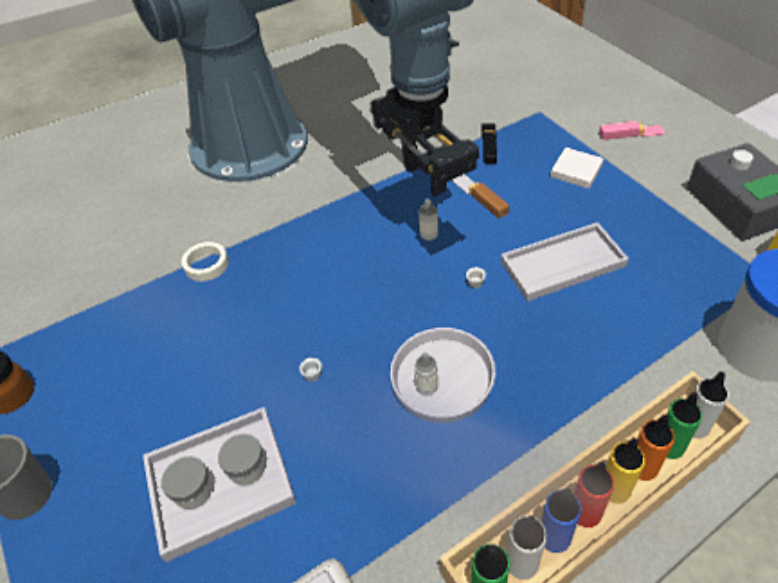

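The scene picture shows the pots upright in their tray at (187,480) and (242,458), and one bottle upright in the dish at (426,375). The gripper is above the second bottle at (428,220).

Emit:
jog_arm:
  steps:
    - {"rx":0,"ry":0,"rz":0,"tx":0,"ty":0,"tz":0.8,"grip":60}
    - {"rx":0,"ry":0,"rz":0,"tx":0,"ty":0,"tz":1.6,"grip":60}
    - {"rx":0,"ry":0,"rz":0,"tx":0,"ty":0,"tz":2.3,"grip":60}
    - {"rx":0,"ry":0,"rz":0,"tx":0,"ty":0,"tz":2.4,"grip":60}
    - {"rx":0,"ry":0,"rz":0,"tx":0,"ty":0,"tz":2.4,"grip":20}
    - {"rx":0,"ry":0,"rz":0,"tx":0,"ty":0,"tz":2.4,"grip":20}
    - {"rx":0,"ry":0,"rz":0,"tx":0,"ty":0,"tz":2.4,"grip":20}
    - {"rx":0,"ry":0,"rz":0,"tx":0,"ty":0,"tz":2.4,"grip":20}

```text
t: 18.23
tool_pos: [0.4029, 0.144, 0.0475]
tcp_rot: [-3.141, -0.002, -0.002]
wrist_force: [0.3, 0.4, 5.2]
gripper_width: 0.0292
```

```bash
python3 go.py .403 .144 .14 0  .65 .029 .14 0
```

```text
t 18.23 at [0.4029 0.144  0.0475] yaw -0.1 w 29.2 F [0.3 0.4 5.2]
t [ 6.000e-03 -1.000e-03 -2.313e+00] r [-0.001 -0.015 -0.012]
t [ 6.186  2.864 -2.3  ] r [-0.001 -0.015 -0.012]
```

Emit:
jog_arm:
  steps:
    - {"rx":0,"ry":0,"rz":0,"tx":0,"ty":0,"tz":-1.1,"grip":20}
    - {"rx":0,"ry":0,"rz":0,"tx":0,"ty":0,"tz":-2.2,"grip":20}
    - {"rx":0,"ry":0,"rz":0,"tx":1.3,"ty":0.6,"tz":-2.2,"grip":20}
    - {"rx":0,"ry":0,"rz":0,"tx":2.6,"ty":1.2,"tz":-2.2,"grip":20}
    - {"rx":0,"ry":0,"rz":0,"tx":3.9,"ty":1.8,"tz":-2.2,"grip":20}
    - {"rx":0,"ry":0,"rz":0,"tx":5.2,"ty":2.4,"tz":-2.2,"grip":20}
    - {"rx":0,"ry":0,"rz":0,"tx":6.2,"ty":2.85,"tz":-2.2,"grip":20}
    - {"rx":0,"ry":0,"rz":0,"tx":6.2,"ty":2.85,"tz":-2.2,"grip":20}

```text
t: 19.23
tool_pos: [0.6518, 0.0277, 0.1342]
tcp_rot: [3.141, -0.001, -0.004]
wrist_force: [-0.7, -0.2, -0.7]
gripper_width: 0.0292
```

```bash
python3 go.py .65 .029 .0525 0
```

```text
t 19.23 at [0.6518 0.0277 0.1342] yaw -0.2 w 29.2 F [-0.7 -0.2 -0.7]
t [-0.046 -0.032  2.043] r [ 0.002 -0.006 -0.027]
```

Emit:
jog_arm:
  steps:
    - {"rx":0,"ry":0,"rz":0,"tx":-0.05,"ty":0,"tz":0.8,"grip":20}
    - {"rx":0,"ry":0,"rz":0,"tx":-0.05,"ty":0,"tz":1.5,"grip":20}
    - {"rx":0,"ry":0,"rz":0,"tx":-0.05,"ty":0,"tz":1.9,"grip":20}
    - {"rx":0,"ry":0,"rz":0,"tx":-0.05,"ty":0,"tz":2.05,"grip":20}
    - {"rx":0,"ry":0,"rz":0,"tx":-0.05,"ty":0,"tz":2.05,"grip":20}
    - {"rx":0,"ry":0,"rz":0,"tx":-0.05,"ty":0,"tz":2.05,"grip":20}

```text
t: 19.98
tool_pos: [0.6485, 0.0295, 0.0536]
tcp_rot: [3.141, -0.002, -0.002]
wrist_force: [-0.5, -0.8, -0.2]
gripper_width: 0.0297
```

```bash
python3 go.py .65 .029 .0525 0
```

```text
t 19.98 at [0.6485 0.0295 0.0536] yaw -0.1 w 29.7 F [-0.5 -0.8 -0.2]
t [0.037 0.013 0.028] r [ 0.002 -0.013 -0.011]
```

Emit:
jog_arm:
  steps:
    - {"rx":0,"ry":0,"rz":0,"tx":0,"ty":0,"tz":0.04,"grip":20}
    - {"rx":0,"ry":0,"rz":0,"tx":0,"ty":0,"tz":0.04,"grip":46}
    - {"rx":0,"ry":0,"rz":0,"tx":0,"ty":0,"tz":0.04,"grip":46}
    - {"rx":0,"ry":0,"rz":0,"tx":0,"ty":0,"tz":0.04,"grip":46}
    - {"rx":0,"ry":0,"rz":0,"tx":0,"ty":0,"tz":-0.6,"grip":46}
    - {"rx":0,"ry":0,"rz":0,"tx":0,"ty":0,"tz":-1.5,"grip":46}
    - {"rx":0,"ry":0,"rz":0,"tx":0,"ty":0,"tz":-2.5,"grip":46}
    - {"rx":0,"ry":0,"rz":0,"tx":0,"ty":0,"tz":-2.5,"grip":46}

```text
t: 20.98
tool_pos: [0.6504, 0.0291, 0.1568]
tcp_rot: [3.141, -0.007, -0.002]
wrist_force: [0.4, 1.1, -0.6]
gripper_width: 0.046
```

```bash
python3 go.py .40 .271 .12 -88.7
```

```text
t 20.98 at [0.6504 0.0291 0.1568] yaw -0.1 w 46.0 F [ 0.4  1.1 -0.6]
t [-6.276 -6.037  0.868] r [-0.035 -0.047 11.075]
```

Emit:
jog_arm:
  steps:
    - {"rx":0,"ry":0,"rz":11.1,"tx":-6.3,"ty":-6.0,"tz":0.7,"grip":60}
    - {"rx":0,"ry":0,"rz":11.1,"tx":-6.3,"ty":-6.0,"tz":0.7,"grip":60}
    - {"rx":0,"ry":0,"rz":11.1,"tx":-6.3,"ty":-6.0,"tz":0.7,"grip":60}
    - {"rx":0,"ry":0,"rz":11.1,"tx":-6.3,"ty":-6.0,"tz":0.7,"grip":60}
    - {"rx":0,"ry":0,"rz":11.1,"tx":-6.3,"ty":-6.0,"tz":0.7,"grip":60}
    - {"rx":0,"ry":0,"rz":11.1,"tx":-6.3,"ty":-6.0,"tz":0.7,"grip":60}
    - {"rx":0,"ry":0,"rz":11.1,"tx":-6.3,"ty":-6.0,"tz":0.7,"grip":60}
    - {"rx":0,"ry":0,"rz":11.1,"tx":-6.3,"ty":-6.0,"tz":0.7,"grip":60}

```text
t: 21.98
tool_pos: [0.3949, 0.2702, 0.1235]
tcp_rot: [3.14, -0.001, -1.489]
wrist_force: [-0.2, 0.2, -1.3]
gripper_width: 0.0596
```

```bash
python3 go.py .40 .271 .10 -88.7
```

```text
t 21.98 at [0.3949 0.2702 0.1235] yaw -85.3 w 59.6 F [-0.2  0.2 -1.3]
t [-0.01  -0.13   0.587] r [ 0.013 -0.004  0.425]
```

```bash
python3 - <<'E'
from fit import *
for n,p in(("top","top0"),("scene","scene0")):
    im=cv2.imread(f"pics/{p}.png").astype(int);W=np.load(n+"W.npy")
    r,g,b=im[...,2],im[...,1],im[...,0]
    m=(r>b+45)&(np.hypot(W[...,0]-.37,W[...,1]-.27)<.1)
    q=W[m];q=q[q[:,2]>.008]
    mm=q[:,:2].mean(0);u,s,v=np.linalg.svd(q[:,:2]-mm);d=v[0]*np.sign(v[0][0])
    t=(q[:,:2]-mm)@d; w=(q[:,:2]-mm)@[-d[1],d[0]]
    print(n,len(q),mm,np.degrees(np.arctan2(d[1],d[0])),"along",t.min(),t.max(),"ends",mm+d*t.min(),mm+d*t.max(),"w",w.min(),w.max(),(w.min()+w.max())/2)
    a=(np.hypot(W[...,0]-.37,W[...,1]-.27)<.1)&~((b>g+25)&(b>r+25))
    q=W[a];print(" all x",np.nanpercentile(q[:,0],[1,99]))
E
```

```text
top 152 [0.39885919 0.26966964] 1.2378915949404954 along -0.04136086838430875 0.041402648605500185 ends [0.35750797 0.2687761 ] [0.44025218 0.27056409] w -0.009681571797645214 0.010263667501677886 0.00029104785201633596
 all x [0.30380724 0.44038285]
scene 185 [0.40873368 0.26924436] 2.476975347903992 along -0.04737238659316856 0.037700103661507146 ends [0.36140556 0.26719702] [0.44639856 0.27087368] w -0.009936227260773742 0.015311206541997637 0.0026874896406119475
 all x [0.31033649 0.44474144]
```

Emit:
jog_arm:
  steps:
    - {"rx":0,"ry":0,"rz":0.4,"tx":0,"ty":-0.15,"tz":0.6,"grip":60}
    - {"rx":0,"ry":0,"rz":0.4,"tx":0,"ty":-0.15,"tz":0.6,"grip":60}
    - {"rx":0,"ry":0,"rz":0.4,"tx":0,"ty":-0.15,"tz":0.6,"grip":60}

```text
t: 22.35
tool_pos: [0.4019, 0.2702, 0.1004]
tcp_rot: [3.14, -0.0, -1.539]
wrist_force: [-0.5, 0.7, 0.6]
gripper_width: 0.06
```

```bash
python3 go.py .402 .2705 .029 -88.5
```

```text
t 22.35 at [0.4019 0.2702 0.1004] yaw -88.2 w 60.0 F [-0.5  0.7  0.6]
t [-0.007 -0.006  1.785] r [ 0.009 -0.003  0.04 ]
```

Emit:
jog_arm:
  steps:
    - {"rx":0,"ry":0,"rz":0,"tx":0,"ty":0,"tz":0.8,"grip":60}
    - {"rx":0,"ry":0,"rz":0,"tx":0,"ty":0,"tz":1.4,"grip":50}
    - {"rx":0,"ry":0,"rz":0,"tx":0,"ty":0,"tz":1.7,"grip":50}
    - {"rx":0,"ry":0,"rz":0,"tx":0,"ty":0,"tz":1.75,"grip":50}
    - {"rx":0,"ry":0,"rz":0,"tx":0,"ty":0,"tz":1.75,"grip":50}

```text
t: 22.98
tool_pos: [0.4029, 0.2706, 0.0314]
tcp_rot: [-3.14, 0.0, -1.54]
wrist_force: [-0.3, 0.6, -0.1]
gripper_width: 0.0499
```

```bash
python3 go.py .402 .2705 .029 -88.5
```

```text
t 22.98 at [0.4029 0.2706 0.0314] yaw -88.2 w 49.9 F [-0.3  0.6 -0.1]
t [0.003 0.022 0.06 ] r [-0.008  0.003  0.034]
```

Emit:
jog_arm:
  steps:
    - {"rx":0,"ry":0,"rz":0,"tx":0,"ty":0,"tz":0.04,"grip":50}
    - {"rx":0,"ry":0,"rz":0,"tx":0,"ty":0,"tz":0.04,"grip":14}
    - {"rx":0,"ry":0,"rz":0,"tx":0,"ty":0,"tz":0.04,"grip":14}
    - {"rx":0,"ry":0,"rz":0,"tx":0,"ty":0,"tz":0.04,"grip":14}
    - {"rx":0,"ry":0,"rz":0,"tx":0,"ty":0,"tz":0.04,"grip":14}
    - {"rx":0,"ry":0,"rz":0,"tx":0,"ty":0,"tz":0.04,"grip":14}

```text
t: 23.72
tool_pos: [0.4024, 0.2705, 0.0292]
tcp_rot: [-3.141, 0.0, -1.54]
wrist_force: [-1.2, 0.6, 3.2]
gripper_width: 0.0238
```

```bash
python3 -c "
import numpy as np
a=np.radians(78.3);print(np.array([.5847,.2825])+.026*np.array([np.cos(a),np.sin(a)]))"; python3 go.py .402 .2705 .09 -88.5 .590 .308 .09 -11.7
```

```text
[0.58997247 0.30795979]
t 23.73 at [0.4024 0.2705 0.0292] yaw -88.2 w 23.8 F [-1.2  0.6  3.2]
t [ 0.     0.01  -1.519] r [-0.002  0.002  0.033]
t [-0.792 -4.716 -1.518] r [-3.000e-03 -0.000e+00 -9.567e+00]
```

Emit:
jog_arm:
  steps:
    - {"rx":0,"ry":0,"rz":0,"tx":0,"ty":0,"tz":-0.7,"grip":14}
    - {"rx":0,"ry":0,"rz":0,"tx":0,"ty":0,"tz":-1.5,"grip":14}
    - {"rx":0,"ry":0,"rz":-1.2,"tx":-0.1,"ty":-0.6,"tz":-1.5,"grip":14}
    - {"rx":0,"ry":0,"rz":-2.4,"tx":-0.2,"ty":-1.2,"tz":-1.5,"grip":14}
    - {"rx":0,"ry":0,"rz":-3.6,"tx":-0.3,"ty":-1.8,"tz":-1.5,"grip":14}
    - {"rx":0,"ry":0,"rz":-4.8,"tx":-0.4,"ty":-2.4,"tz":-1.5,"grip":14}
    - {"rx":0,"ry":0,"rz":-6.0,"tx":-0.5,"ty":-3.0,"tz":-1.5,"grip":14}
    - {"rx":0,"ry":0,"rz":-7.2,"tx":-0.6,"ty":-3.6,"tz":-1.5,"grip":14}

```text
t: 24.72
tool_pos: [0.5459, 0.2987, 0.0884]
tcp_rot: [3.141, 0.001, -0.529]
wrist_force: [0.4, -0.2, 0.1]
gripper_width: 0.0238
```

```bash
python3 go.py .590 .308 .09 -11.7
```

```text
t 24.73 at [0.5459 0.2987 0.0884] yaw -30.3 w 23.8 F [ 0.4 -0.2  0.1]
t [ 0.836 -0.757 -0.041] r [ 0.006  0.005 -2.328]
```

Emit:
jog_arm:
  steps:
    - {"rx":0,"ry":0,"rz":-1.2,"tx":0.4,"ty":-0.4,"tz":0,"grip":14}
    - {"rx":0,"ry":0,"rz":-2.3,"tx":0.8,"ty":-0.7,"tz":0,"grip":14}
    - {"rx":0,"ry":0,"rz":-2.3,"tx":0.8,"ty":-0.7,"tz":0,"grip":14}
    - {"rx":0,"ry":0,"rz":-2.3,"tx":0.8,"ty":-0.7,"tz":0,"grip":14}

```text
t: 25.22
tool_pos: [0.5861, 0.3064, 0.0883]
tcp_rot: [3.141, 0.002, -0.216]
wrist_force: [0.0, -0.2, -0.6]
gripper_width: 0.0232
```

```bash
python3 go.py .590 .308 .0345 -11.7; python3 - <<'E'
from fit import *
f=env.grab_frame("scene");save(f,"sc2.png")
i=cv2.imread("pics/sc2.png")[80:280,180:420];cv2.imwrite("pics/sc2z.png",cv2.resize(i,None,fx=3,fy=3))
E
```

```text
t 25.23 at [0.5861 0.3064 0.0883] yaw -12.4 w 23.2 F [ 0.  -0.2 -0.6]
t [ 0.088 -0.061  1.344] r [ 0.007  0.012 -0.088]
```

View pics/sc2z.png

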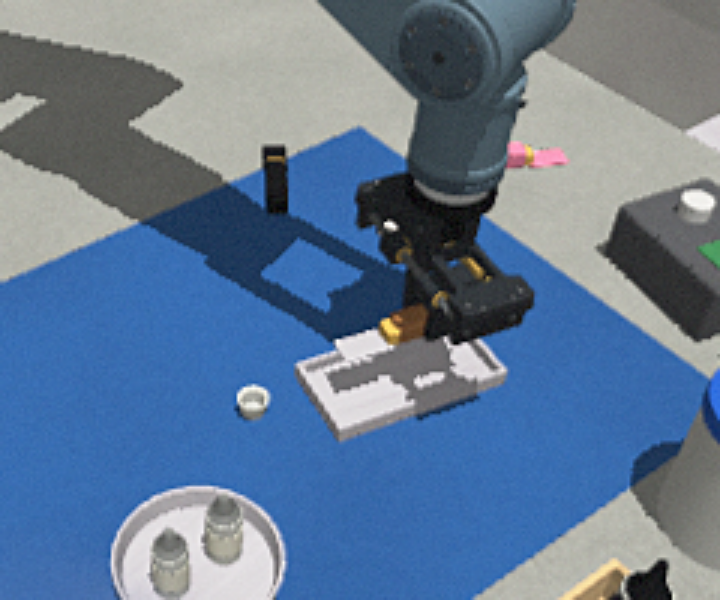

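The knife is held level above its tray (crop ~(400,330)), blade towards −y; both bottles stand in the dish at (170,565) and (225,530).

Emit:
jog_arm:
  steps:
    - {"rx":0,"ry":0,"rz":-0.05,"tx":0.07,"ty":-0.05,"tz":0.5,"grip":14}
    - {"rx":0,"ry":0,"rz":-0.05,"tx":0.07,"ty":-0.05,"tz":1.0,"grip":14}
    - {"rx":0,"ry":0,"rz":-0.05,"tx":0.07,"ty":-0.05,"tz":1.25,"grip":14}
    - {"rx":0,"ry":0,"rz":-0.05,"tx":0.07,"ty":-0.05,"tz":1.3,"grip":14}
    - {"rx":0,"ry":0,"rz":-0.05,"tx":0.07,"ty":-0.05,"tz":1.3,"grip":14}
    - {"rx":0,"ry":0,"rz":-0.05,"tx":0.07,"ty":-0.05,"tz":1.3,"grip":14}

```text
t: 26.02
tool_pos: [0.591, 0.3082, 0.0378]
tcp_rot: [-3.141, -0.001, -0.207]
wrist_force: [0.9, 0.2, -1.1]
gripper_width: 0.024
```

```bash
python3 go.py .590 .308 .0345 -11.7
```

```text
t 26.02 at [0.591  0.3082 0.0378] yaw -11.8 w 24.0 F [ 0.9  0.2 -1.1]
t [-0.024  0.009  0.083] r [-0.005 -0.009 -0.018]
```

Emit:
jog_arm:
  steps:
    - {"rx":0,"ry":0,"rz":0,"tx":-0.02,"ty":0,"tz":0.08,"grip":14}
    - {"rx":0,"ry":0,"rz":0,"tx":-0.02,"ty":0,"tz":0.08,"grip":14}
    - {"rx":0,"ry":0,"rz":0,"tx":-0.02,"ty":0,"tz":0.08,"grip":14}

```text
t: 26.4
tool_pos: [0.5901, 0.3083, 0.0343]
tcp_rot: [-3.141, -0.001, -0.207]
wrist_force: [-0.2, -0.7, 1.5]
gripper_width: 0.024
```

```bash
python3 go.py .590 .308 .0345 -11.7
```

```text
t 26.4 at [0.5901 0.3083 0.0343] yaw -11.8 w 24.0 F [-0.2 -0.7  1.5]
t [-0.     0.008 -0.005] r [-0.004 -0.006 -0.017]
```

Emit:
jog_arm:
  steps:
    - {"rx":0,"ry":0,"rz":0,"tx":0,"ty":0,"tz":0,"grip":33}
    - {"rx":0,"ry":0,"rz":0,"tx":0,"ty":0,"tz":0,"grip":33}
    - {"rx":0,"ry":0,"rz":0,"tx":0,"ty":0,"tz":0,"grip":33}
    - {"rx":0,"ry":0,"rz":0,"tx":0,"ty":0,"tz":-0.5,"grip":33}
    - {"rx":0,"ry":0,"rz":0,"tx":0,"ty":0,"tz":-1.5,"grip":33}
    - {"rx":0,"ry":0,"rz":0,"tx":0,"ty":0,"tz":-3.0,"grip":33}
    - {"rx":0,"ry":0,"rz":0,"tx":-1.5,"ty":0,"tz":-4.0,"grip":33}
    - {"rx":0,"ry":0,"rz":0,"tx":-3.0,"ty":0,"tz":-4.5,"grip":33}

```text
t: 27.4
tool_pos: [0.4818, 0.3312, 0.2144]
tcp_rot: [-3.138, -0.004, -0.208]
wrist_force: [-0.1, 0.7, 0.3]
gripper_width: 0.0332
```

Emit:
jog_arm:
  steps:
    - {"rx":0,"ry":0,"rz":0,"tx":-1.5,"ty":-1.0,"tz":0,"grip":33}
    - {"rx":0,"ry":0,"rz":0,"tx":-2.5,"ty":-2.0,"tz":0,"grip":33}
    - {"rx":0,"ry":0,"rz":0,"tx":-3.0,"ty":-3.0,"tz":0,"grip":33}
    - {"rx":0,"ry":0,"rz":0,"tx":-3.0,"ty":-3.0,"tz":0,"grip":33}
    - {"rx":0,"ry":0,"rz":0,"tx":-3.0,"ty":-3.0,"tz":0,"grip":33}

```text
t: 28.02
tool_pos: [0.3887, 0.4726, 0.2111]
tcp_rot: [-3.141, -0.001, -0.206]
wrist_force: [-0.7, -0.6, 0.2]
gripper_width: 0.0332
```

```bash
python3 - <<'E'
from fit import *
print(env.sense()["tool_pos"])
for n in("top","scene"):
    f=env.grab_frame(n);save(f,n+"9.png");W=cloud(f)
    for c in((.609,-.332),(.619,-.267)):
        q=near(W,c,.033,.037,.09);print(n,"pot",circ(q),np.median(q[:,2]))
    for c in((.65,-.022),(.65,.028)):
        q=near(W,c,.024,.03,.1);print(n,"bottle",circ(q),q[:,2].max())
    for c in((.535,.144),(.539,-.14)):
        q=near(W,c,.03,.01,.05);print(n,"cup",circ(q),len(q))
    for k,c,r in(("pt",(.614,-.2995),.115),):
        q=near(W,c,r,.009,.026);print(n,k,rect(q))
    im=f["frame"].astype(int)
    m=(im[...,0]>im[...,2]+45)&(np.hypot(W[...,0]-.59,W[...,1]-.3)<.09)
    q=W[m];print(n,"handle",rect(q),np.percentile(q[:,2],[50,95]))
i=cv2.imread("pics/top9.png")[90:250,140:420];i2=cv2.imread("pics/scene9.png")[120:380,60:380]
cv2.imwrite("pics/top9z.png",cv2.resize(i,None,fx=2.8,fy=2.8));cv2.imwrite("pics/scene9z.png",cv2.resize(i2,None,fx=2.2,fy=2.2))
E
```

```text
[0.38870405 0.47263695 0.21111876]
top pot (array([ 607.4, -331.4]), 25.2) 0.04970877212900593
top pot (array([ 617.7, -268. ]), 25.4) 0.04927542418396502
top bottle (array([649. , -23.3]), 15.3) 0.08615002243916137
top bottle (array([646.3,  29.6]), 15.2) 0.08261431335758762
top cup (array([535.3, 142.8]), 15.0) 44
top cup (array([ 538.9, -140.1]), 15.3) 42
top pt (array([ 598.4, -306. ]), array([172.6, 164.9]), 76.6)
top handle (array([587.3, 302.9]), array([81.8, 22.1]), 77.6) [0.02582128 0.02970947]
scene pot (array([ 609.8, -329.3]), 25.5) 0.04910225402101437
scene pot (array([ 620.2, -265.5]), 25.3) 0.04907490259789388
scene bottle (array([651.6, -21.7]), 15.6) 0.08265317991001653
scene bottle (array([650.5,  30.7]), 15.0) 0.08118303791549919
scene cup (array([535.8, 145.5]), 15.1) 67
scene cup (array([ 540.7, -137.3]), 15.2) 84
scene pt (array([ 613.5, -299.1]), array([150.4, 134.1]), 80.7)
scene handle (array([591.6, 305.6]), array([85.6, 23.4]), 76.3) [0.02542584 0.02941174]
```

View pics/top9z.png

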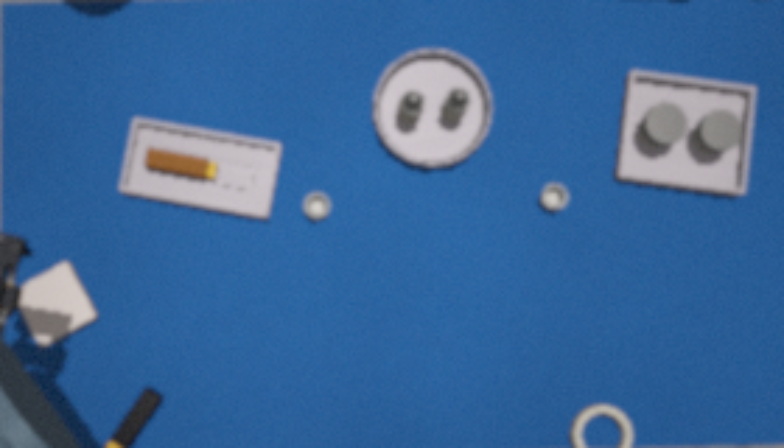

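View pics/scene9z.png

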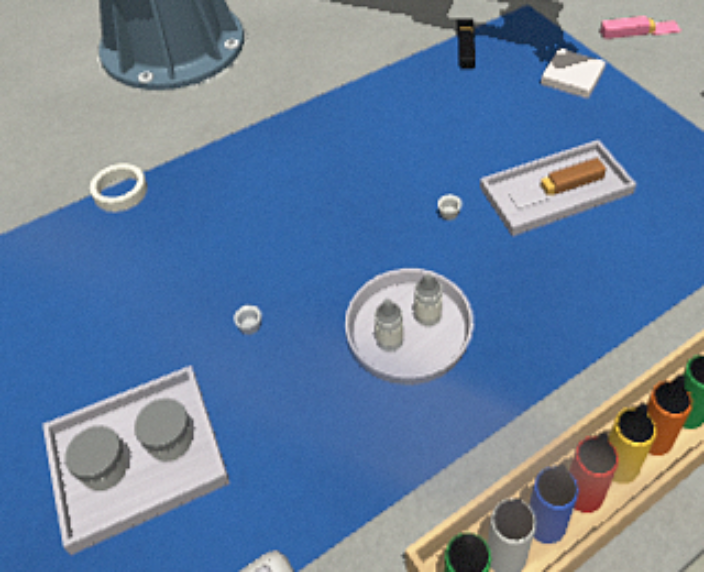

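Both pictures show the job done. The pots stand at (95,455) and (163,428), the bottles at (388,325) and (428,300), and the knife lies flat at (565,182). The cups at (248,318) and (449,206) have not moved.

```bash
python3 -c "
from workcell import env
print(env.sign_off())"
```

```text
the job is handed in; nothing more can be done
None
```

The bench is tidied and handed in at about 28 s on the robot's clock, well under the 125 s limit. I placed the items in the order asked: both pots in the square tray, both bottles in the round dish, then the wooden knife in the long tray.

Final checks from both cameras:
- **Pots:** both are upright in their tray with lid tops at about 49 mm, which means they rest on its floor. There is about 14 mm between them, and the outer pot is 12 mm or more from the wall.
- **Bottles:** both are upright about 52 mm apart, with their tops at 81–86 mm in noisy depth readings. The expected height is 80 mm.
- **Knife:** it lies flat, with the handle top at about 26 mm against an expected 27 mm. It is aligned with the tray to within about 2° and wholly inside.
- **Cups:** they are within about 1.5 mm of their first measured positions, which is measurement noise.

The highest wrist force I read was about 7 N. The two cameras disagree by 2–4 mm on positions, and the clearances leave room for that. One reading failed: the final fit of the square tray's outline from the top camera was off. The scene camera's fit agreed with its first measurement. The first two move calls were refused because of missing fields and moved nothing.

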